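# Reload the sample vials into the blue rack in reverse order

## Robot

A 6-joint arm with a two-finger parallel gripper is mounted at the origin on a cart in front of the work surface, level with it; the furniture and walls round the work are solid. World frame = base frame: x ahead of the robot, y to its left, z up, the work surface at z = 0. Lengths are in m, angles in rad, forces in N, time in s.
With the tool pointing down it reaches from about 0.275 to 0.825 m from the base axis. Payload 5.2 kg.
Tool frame: the origin (TCP) lies midway between the tips of the shut fingers; the grasp point (between the pads) lies 19 mm behind it; z points along the fingers, y is the direction in which the jaws open and shut (so a half turn about z gives the same grasp; the last joint's range is limited). The gripper opens to 93 mm and grips with 3 to 60 N. Pads are 15 mm wide; open, the fingers measure 128 mm over their backs; the gripper's body (75 mm by 188 mm) begins 65 mm behind the grasp point.
Start: joints at [-1.345, 0.259, 1.535, -0, 1.348, -0.203], TCP at [0.229, -0.5, 0.219] pointing down, gripper open.
Joint ranges: [-3.14, 3.14], [-0.91, 2.08], [0.19, 2.58], [-1.22, 4.36], [0.22, 2.71], [-3.12, 3.12]. Speed limits (rad/s): [2.57, 2.57, 3.14, 3.14, 3.14, 3.14].

## Interface

Orientations are given as a unit quaternion [x, y, z, w].
In Python, from station import arm gives the robot as it stands. The module is installed in compiled form; this text tells all that it offers.
- The arm moves only by the tool arm_command, never from a script. Its arguments are lists of equal length, an entry for each row: "slide": the shift along the tool's x, y, z in mm, a list of three; "rotation": the turn, a rotation vector about the tool's x, y, z in rad, a list of three; "grip": the gripper's target within -1 to 1 (fully open at 1, half-way at 0, shut at -1). A call has exactly 10 rows; each row shifts and turns the commanded pose from where the row before left it, along the tool's axes as they then stand; what a row does not reach is not made up. A row lasts 1/8 s, in which the tool goes at most 62.5 mm and 10.7 degrees, less where a joint would pass 70% of its speed; a pose out of reach is approached as far as the arm can. A call with a gripper value outside its range is refused whole. The fingers move at their own pace and stop on an object; the grip force is fixed at half the most. Time passes only in rows, so rows that do not move let the fingers close, or fill a call up. It gives the time, the measured TCP pose, the force and the opening at its end, in the units of the state.
- arm.read_state(): the state, without advancing time (a new reading comes with each control period).
- arm.capture(name): name is "scene" or "top" or "wrist"; returns (picture, depth): 384x512x3 uint8, red, green, blue; 384x512 float32, m along the optical axis (not along the pixel's ray), 0 where there is no reading.
- arm.get_calibration(name): a dict with "fx", "fy", "cx", "cy" (pixels), "k1" (the pictures are not rectified: a ray, as slopes to the right and down, at radius r is drawn at 1 + k1 r^2 times it, then the intrinsics apply), "origin" and "orientation" of the camera in the world; the wrist camera has in their place "mount" (4x4, takes a point from camera to tool coordinates, whose origin is the TCP and whose axes are the flange's). Camera axes: x right, y down, z forward; pixel columns grow to the right and rows downward; lengths in m; the calibration is good to about 2 mm. A picture is of the moment at which its call begins: read the wrist's pose just before it. get_calibration takes no time and is no camera call.
- arm.close_job(): hands the job in, once; it reports no verdict.
The state is a dict: "time_s": time; "qpos": joint angles; "qvel": joint speeds; "joint_efforts": joint torques, N m; "tcp_pos": TCP position; "eef_rot": TCP orientation; "contact_force": force on the tool from outside, world axes, zero at the start; "ft_torque": the same for the moment, N m; "width": finger opening in m.
Only numpy, scipy, OpenCV 4.12 (cv2) and the standard library are available. Lean on these libraries where they do the work, as an engineer would, in place of code of your own. Each camera call takes 0.05 s, during which the arm holds its last target. There are 200 camera calls.

## Task

Move the four sample vials from the white rack into the blue rack in reverse order: the vial that stands leftmost in the white rack goes into the rightmost pocket of the blue rack, the second from the left into the second from the right, and so on (left and right as seen from the robot). Keep the vials upright and set each one down in its pocket rather than dropping it; at the end all four stand flat on the floors of their pockets.

Things in the scene. Friction and masses are not known exactly. Their poses are not given: they have to be found in the camera images.
- red_vial: loose sample vial with a red screw cap: an upright plain cylinder 28 mm in diameter and 70 mm tall, 35 g nominal, clear body with white label below (0 to 49 mm), ribbed red cap, just as wide, on top (50 to 70 mm). Origin at the centre of its underside, z up along its axis. At the start it stands in the pocket of the white rack behind the red tag.
- yellow_vial: loose sample vial with a yellow screw cap: an upright plain cylinder 28 mm in diameter and 70 mm tall, 35 g nominal, clear body with white label below (0 to 49 mm), ribbed yellow cap, just as wide, on top (50 to 70 mm). Origin at the centre of its underside, z up along its axis. At the start it stands in the pocket of the white rack behind the yellow tag.
- green_vial: loose sample vial with a green screw cap: an upright plain cylinder 28 mm in diameter and 70 mm tall, 35 g nominal, clear body with white label below (0 to 49 mm), ribbed green cap, just as wide, on top (50 to 70 mm). Origin at the centre of its underside, z up along its axis. At the start it stands in the pocket of the white rack behind the green tag.
- black_vial: loose sample vial with a black screw cap: an upright plain cylinder 28 mm in diameter and 70 mm tall, 35 g nominal, clear body with white label below (0 to 49 mm), ribbed black cap, just as wide, on top (50 to 70 mm). Origin at the centre of its underside, z up along its axis. At the start it stands in the pocket of the white rack behind the black tag.
- white_rack: white rack, fixed; holds the vials at the start. Block 66 x 232 x 22 mm high (x, y, z), front ledge 12 mm high, end plates 26 mm high. Origin: centre of block's underside, on the bench; x away from the robot, y left along the row (turned up to 0.35 rad). Four round pockets, 44 mm wide, floor z = 6, rim z = 22 mm, centred at x = 0, y = 84, 28, -28, -84 mm.
- blue_rack: blue rack, fixed, empty at the start, no tags. Block 66 x 232 x 22 mm high (x, y, z), front ledge 12 mm high, end plates 26 mm high. Origin: centre of block's underside, on the bench; x away from the robot, y left along the row (turned up to 0.35 rad). Four round pockets, 44 mm wide, floor z = 6, rim z = 22 mm, centred at x = 0, y = 84, 28, -28, -84 mm.
- red_tag: red tag fixed on the front ledge of the white rack in front of the pocket where the red-capped vial stands at the start; 16 x 34 x 10 mm. Origin at the centre of its underside, 46 mm in front (-x of the rack) of that pocket's centre and 12 mm above the bench; axes parallel to the rack's. It never moves, so it keeps the record of the starting order.
- yellow_tag: yellow tag fixed on the front ledge of the white rack in front of the pocket where the yellow-capped vial stands at the start; 16 x 34 x 10 mm. Origin at the centre of its underside, 46 mm in front (-x of the rack) of that pocket's centre and 12 mm above the bench; axes parallel to the rack's. It never moves, so it keeps the record of the starting order.
- green_tag: green tag fixed on the front ledge of the white rack in front of the pocket where the green-capped vial stands at the start; 16 x 34 x 10 mm. Origin at the centre of its underside, 46 mm in front (-x of the rack) of that pocket's centre and 12 mm above the bench; axes parallel to the rack's. It never moves, so it keeps the record of the starting order.
- black_tag: black tag fixed on the front ledge of the white rack in front of the pocket where the black-capped vial stands at the start; 16 x 34 x 10 mm. Origin at the centre of its underside, 46 mm in front (-x of the rack) of that pocket's centre and 12 mm above the bench; axes parallel to the rack's. It never moves, so it keeps the record of the starting order.

How it is judged:
By the outcome, as a careful person would: the job done as asked, in the order asked, and still so for the second after the job is handed in, with the robot touching nothing.
It also fails if it takes over 109 s, if anything falls off the work surface, if the arm or the gripper's body presses on something with over 40 N, if the wrist force passes 120 N, or if a joint passes its speed limit or range.

## Working session

There is one attempt and no reset: what is moved stays moved. The work goes in short steps, Python scripts to look and compute and a tool call to move; the robot and the scene stay as the last step left them, time stands still between calls to the robot, and variables do not carry over. Pictures are saved under pics/ and viewed, about 12 in all and at most 16, crops included, and the job is handed in when it is done.

Besides the shell and the picture viewer there is one more tool, called after ">>>" by a JSON object that holds its "op" and its "data", one argument or row to a line. arm_command: Moves the arm, as the interface text tells. Its arguments: {"type":"object","properties":{"slide":{"type":"array"},"rotation":{"type":"array"},"grip":{"type":"array"}},"required":["slide","rotation","grip"]}

```bash
mkdir -p pics; python3 - <<'E'
from station import arm
import cv2,numpy as np
np.set_printoptions(precision=4,suppress=True)
s=arm.read_state();print(s['time_s'],s['tcp_pos'],s['eef_rot'],s['width'])
for n in("scene","top"):
    p,d=arm.capture(n);cv2.imwrite(f"pics/{n}0.png",p[:,:,::-1]);np.savez(f"{n}0.npz",p=p,d=d)
    print(n,arm.get_calibration(n))
print(arm.get_calibration("wrist"))
E
```

```text
0.0 [ 0.2286 -0.4997  0.2178] [ 0.9771  0.2128 -0.     -0.0009] 0.0930809211983665
scene {'fx': 369.97837696513915, 'fy': 369.97837696513915, 'cx': 252.73606912345485, 'cy': 190.9973364662039, 'k1': -0.10431223450680985, 'origin': array([0.0193, 0.3984, 0.6309]), 'orientation': array([-0.3715,  0.838 , -0.3643,  0.1642])}
top {'fx': 431.1856756154579, 'fy': 431.1856756154579, 'cx': 252.94891497300188, 'cy': 190.64123029318284, 'k1': 0.03041070899145951, 'origin': array([ 0.2293, -0.0023,  1.2959]), 'orientation': array([ 0.7251, -0.6799,  0.0772, -0.0776])}
{'fx': 295.5812226622378, 'fy': 295.5812226622378, 'cx': 259.961751934781, 'cy': 190.40084061283414, 'k1': -0.023420819066055386, 'mount': array([[-0.0006, -0.9635, -0.2677,  0.0738],
       [ 1.    , -0.0006, -0.0003, -0.0005],
       [ 0.0002, -0.2677,  0.9635, -0.1667],
       [ 0.    ,  0.    ,  0.    ,  1.    ]])}
```

View pics/top0.png

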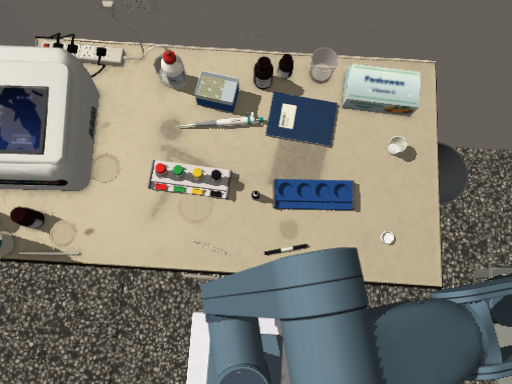

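View pics/scene0.png

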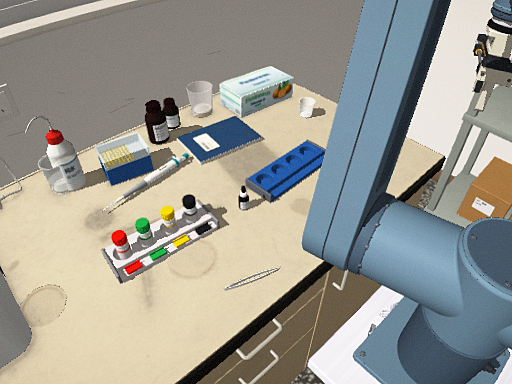

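The top view shows the white rack at about (190,180) with red, green, yellow and black from left to right. The blue rack is at (313,194) and empty, and a small dropper bottle stands between the racks at (256,195). The scene view agrees.

```bash
cat >h.py <<'E'
import numpy as np,cv2
from scipy.spatial.transform import Rotation as R
from station import arm
np.set_printoptions(precision=4,suppress=True)
def cam(n,s=None):
    c=arm.get_calibration(n);K=np.array([[c['fx'],0,c['cx']],[0,c['fy'],c['cy']],[0,0,1]]);D=np.array([c['k1'],0,0,0])
    if n=="wrist":
        T=np.eye(4);T[:3,:3]=R.from_quat(s['eef_rot']).as_matrix();T[:3,3]=s['tcp_pos'];T=T@c['mount'];return K,D,T[:3,3],T[:3,:3]
    return K,D,np.array(c['origin']),R.from_quat(c['orientation']).as_matrix()
def cast(C,px,z):
    K,D,o,M=C;u=cv2.undistortPoints(np.float64(px).reshape(-1,1,2),K,D)[:,0]
    r=np.c_[u,np.ones(len(u))]@M.T
    return o+r*((z-o[2])/r[:,2])[:,None]
def proj(C,P):
    K,D,o,M=C;return cv2.projectPoints((np.float64(P)-o)@M,np.zeros(3),np.zeros(3),K,D)[0][:,0]
HUE=dict(red=[(0,6),(174,180)],yellow=[(20,33)],green=[(50,85)],blue=[(100,118)])
def mask(p,c,smin=130,vmin=60):
    h=cv2.cvtColor(p,cv2.COLOR_RGB2HSV);m=np.zeros(h.shape[:2],np.uint8)
    for a,b in HUE[c]: m|=cv2.inRange(h,(a,smin,vmin),(b,255,255))
    return m
def blobs(m,amin=20):
    n,l,st,ce=cv2.connectedComponentsWithStats(m);return [(tuple(ce[i]),st[i]) for i in range(1,n) if st[i][4]>=amin]
E
python3 - <<'E'
from h import *
C=cam("top");p=np.load("top0.npz")['p'];d=np.load("top0.npz")['d']
for c in("red","green","yellow"):
    for ce,st in blobs(mask(p,c)[:215]):
        if 140<ce[0]<240 and ce[1]>150: print(c,np.array(ce),st,'z.07',cast(C,[ce],.07)[0],'z.022',cast(C,[ce],.022)[0])
m=mask(p,"blue",120,30);m[:165]=0;m[225:]=0;m[:,:262]=0;m[:,365:]=0
pts=np.argwhere(m)[:,::-1];P=cast(C,pts,.022)
r=cv2.minAreaRect(np.float32(P[:,:2]*1000));print(r,len(pts));print(cv2.boxPoints(r))
q=cv2.resize(p[145:215,140:365],None,fx=3.5,fy=3.5,interpolation=cv2.INTER_CUBIC);cv2.imwrite("pics/crop.png",q[:,:,::-1])
# bottle height by depth
K,D,o,M=C
for u,v in((255,193),(256,196)):
    z=d[v,u];x=cv2.undistortPoints(np.float64([[[u,v]]]),K,D)[0,0];print('bottle',o+M@(np.r_[x,1]*z))
E
```

```text
red [160.1605 167.9136] [156 163  10  11  81] z.07 [0.5531 0.2837 0.07  ] z.022 [0.5658 0.2949 0.022 ]
red [160.3636 186.0606] [155 183  12   7  66] z.07 [0.4986 0.2771 0.07  ] z.022 [0.5092 0.2881 0.022 ]
green [177.9412 170.0294] [174 166   9   9  68] z.07 [0.5501 0.2311 0.07  ] z.022 [0.5627 0.2402 0.022 ]
green [178.7708 188.7708] [174 186  11   6  48] z.07 [0.4941 0.223  0.07  ] z.022 [0.5044 0.2318 0.022 ]
yellow [197.1566 172.7229] [192 168  11  10  83] z.07 [0.5457 0.1741 0.07  ] z.022 [0.558 0.181 0.022]
yellow [197.2  190.95] [192 188  11   7  60] z.07 [0.4911 0.169  0.07  ] z.022 [0.5013 0.1757 0.022 ]
((514.729736328125, -174.6342315673828), (90.09636688232422, 230.8930206298828), 2.5137245655059814) 2214
[[ 464.6616  -61.2746]
 [ 474.7883 -291.9454]
 [ 564.7979 -287.9939]
 [ 554.6712  -57.323 ]]
bottle [0.4961 0.0009 0.069 ]
bottle [ 0.4931 -0.0026  0.0417]
```

View pics/crop.png

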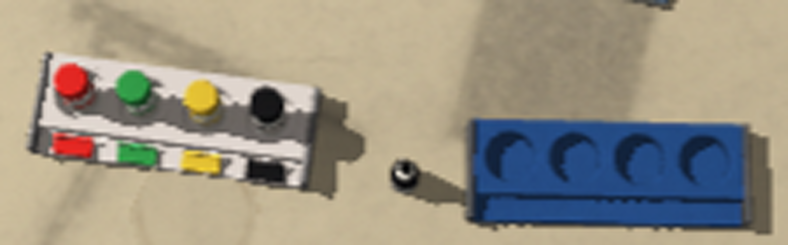

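>>> {"op": "arm_command", "data": {
  "slide": [
    [0,0,0],
    [0,0,0],
    [0,0,0],
    [0,0,0],
    [0,0,0],
    [0,0,0],
    [50,18,-2],
    [50,18,-2],
    [50,18,-2],
    [50,18,-2]
  ],
  "rotation": [
    [0,0,-0.179],
    [0,0,-0.179],
    [0,0,-0.179],
    [0,0,-0.179],
    [0,0,-0.179],
    [0,0,-0.179],
    [0,0,0],
    [0,0,0],
    [0,0,0],
    [0,0,0]
  ],
  "grip": [1,1,1,1,1,1,1,1,1,1]
}}

```text
time_s: 1.35
tcp_pos: [0.3144, -0.3038, 0.2264]
eef_rot: [0.731, 0.682, 0.0, -0.0]
contact_force: [0.6, -0.1, -0.6]
width: 0.0928
```

```bash
python3 - <<'E'
from h import *
s=arm.read_state();print(s['tcp_pos'],R.from_quat(s['eef_rot']).as_matrix()[:,0],s['qpos'])
C=cam("top");K,D,o,M=C;d=np.load("top0.npz")['d']
v,u=np.mgrid[0:384:1,0:512];ok=d.ravel()>0
px=np.c_[u.ravel(),v.ravel()].astype(float)[ok]
x=cv2.undistortPoints(px.reshape(-1,1,2),K,D)[:,0];P=o+(np.c_[x,np.ones(len(x))]*d.ravel()[ok][:,None])@M.T
for y0,y1 in((.3,.35),(.35,.4),(.4,.45),(.45,.5)):
    m=(P[:,1]>y0)&(P[:,1]<y1)&(P[:,0]>.3)&(P[:,0]<.8);print(y0,np.percentile(P[m,2],[50,95,99.5,100]))
E
```

```text
[ 0.3144 -0.3038  0.2264] [0.0685 0.9976 0.0006] [-1.0247  0.0464  1.7709  0.0002  1.3249 -0.9561]
0.3 [0.0018 0.0227 0.0295 0.0326]
0.35 [0.0016 0.0059 0.008  0.012 ]
0.4 [0.0016 0.0061 0.0087 0.0111]
0.45 [0.0025 0.1497 0.1703 0.1855]
```

>>> {"op": "arm_command", "data": {
  "slide": [
    [52,19,-2],
    [52,19,-2],
    [52,19,-2],
    [52,19,-2],
    [52,19,-2],
    [52,19,-2],
    [52,19,-2],
    [52,19,-2],
    [52,19,-2],
    [50,19,-2]
  ],
  "rotation": [
    [0,0,0],
    [0,0,0],
    [0,0,0],
    [0,0,0],
    [0,0,0],
    [0,0,0],
    [0,0,0],
    [0,0,0],
    [0,0,0],
    [0,0,0]
  ],
  "grip": [1,1,1,1,1,1,1,1,1,1]
}}

```text
time_s: 2.6
tcp_pos: [0.5391, 0.2002, 0.2463]
eef_rot: [0.731, 0.683, -0.0, -0.0]
contact_force: [0.1, -1.1, -0.3]
width: 0.0929
```

```bash
python3 - <<'E'
from h import *
s=arm.read_state();p,d=arm.capture("wrist");np.savez("w1.npz",p=p,d=d);cv2.imwrite("pics/w1.png",p[:,:,::-1])
C=cam("wrist",s);print(s['tcp_pos'],R.from_quat(s['eef_rot']).as_matrix()[:,0],s['qpos'])
for c in("red","green","yellow"):
    for ce,st in blobs(mask(p,c),100):
        print(c,np.array(ce),st,'z.076',cast(C,[ce],.076)[0],'z.022',cast(C,[ce],.022)[0])
t,_=arm.capture("top");cv2.imwrite("pics/t1.png",t[:,:,::-1])
E
```

```text
[0.5391 0.2002 0.2463] [ 0.0675  0.9977 -0.0003] [ 0.1618  0.288   1.4273 -0.0002  1.4269  0.2294]
red [269.0835  93.2078] [257  79  26  30 563] z.076 [0.5544 0.2898 0.076 ] z.022 [0.5561 0.2923 0.022 ]
red [232.7817  94.9085] [227  82  12  28 284] z.076 [0.5149 0.2908 0.076 ] z.022 [0.5103 0.2934 0.022 ]
green [234. 139.] [230 130   9  19 171] z.076 [0.5119 0.2433 0.076 ] z.022 [0.5068 0.2382 0.022 ]
green [269.5272 141.5623] [259 131  22  22 313] z.076 [0.5518 0.2377 0.076 ] z.022 [0.5531 0.2317 0.022 ]
yellow [234.7083 181.037 ] [230 171  11  21 216] z.076 [0.5083 0.1945 0.076 ] z.022 [0.5026 0.1817 0.022 ]
yellow [267.7627 191.2058] [257 179  23  25 413] z.076 [0.5462 0.1795 0.076 ] z.022 [0.5466 0.1643 0.022 ]
yellow [ 74.5316 292.4376] [ 62 265  36  58 617] z.076 [0.2819 0.0576 0.076 ] z.022 [0.24   0.0228 0.022 ]
yellow [450.0837 291.6813] [434 265  25  58 251] z.076 [0.7792 0.0248 0.076 ] z.022 [ 0.8169 -0.0152  0.022 ]
yellow [378.8395 352.7137] [ 232  335  280   31 5490] z.076 [ 0.6886 -0.0682  0.076 ] z.022 [ 0.7119 -0.1232  0.022 ]
```

View pics/w1.png

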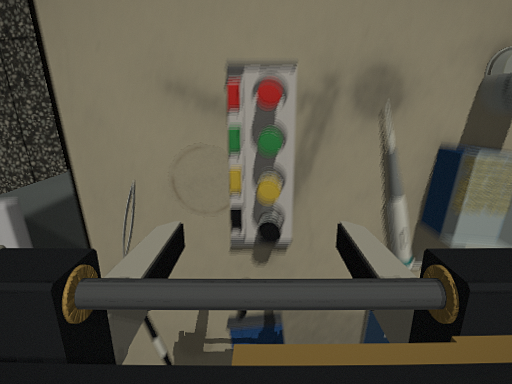

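The wrist view is blurred by motion. It shows caps at (269,93), (270,141), (268,190) and (268,230), with the tags to their left. I'll retake it now the arm has settled.

```bash
python3 - <<'E'
from h import *
s=arm.read_state();p,d=arm.capture("wrist");s2=arm.read_state();print(s['tcp_pos'],s2['tcp_pos'],abs(s2['qvel']).max())
cv2.imwrite("pics/w2.png",p[:,:,::-1]);C=cam("wrist",s)
for c in("red","green","yellow"):
    for ce,st in blobs(mask(p,c),100):
        if 200<ce[0]<300 and ce[1]<240: print(c,np.array(ce),st,'z.076',cast(C,[ce],.076)[0],'z.022',cast(C,[ce],.022)[0])
h=cv2.cvtColor(p,cv2.COLOR_RGB2GRAY);m=np.uint8(h<45);m[:205]=0;m[246:]=0;m[:,:225]=0;m[:,290:]=0
for ce,st in blobs(m,60): print('black',np.array(ce),st,cast(C,[ce],.076)[0],cast(C,[ce],.022)[0])
E
```

```text
[0.5398 0.2027 0.2457] [0.5389 0.2004 0.2456] 0.04753132575151068
red [231.3867 101.6254] [225  88  13  28 331] z.076 [0.5131 0.2866 0.076 ] z.022 [0.5082 0.2881 0.022 ]
red [266.8676 101.3781] [255  89  25  26 521] z.076 [0.5518 0.2843 0.076 ] z.022 [0.5531 0.2855 0.022 ]
green [232.2174 145.0217] [227 133  12  26 276] z.076 [0.5099 0.2394 0.076 ] z.022 [0.5044 0.2334 0.022 ]
green [267.4677 149.2071] [256 137  24  25 449] z.076 [0.5495 0.2321 0.076 ] z.022 [0.5504 0.2249 0.022 ]
yellow [233.2717 185.3622] [228 174  11  25 254] z.076 [0.5069 0.1923 0.076 ] z.022 [0.501  0.1787 0.022 ]
yellow [266.0411 196.7468] [255 184  23  26 462] z.076 [0.5445 0.1759 0.076 ] z.022 [0.5447 0.1596 0.022 ]
black [234.1917 223.4958] [229 213  11  24 240] [0.5038 0.1444 0.076 ] [0.4974 0.1231 0.022 ]
black [266.8535 236.3702] [256 226  23  20 389] [0.5425 0.1248 0.076 ] [0.5423 0.1004 0.022 ]
```

Caps measured at the second look: red (.552,.284), green (.550,.232), yellow (.545,.176), black about (.543,.121), in agreement with the tags. I'll fetch black first.

>>> {"op": "arm_command", "data": {
  "slide": [
    [-40,5,0],
    [-39,4,0],
    [0,0,30],
    [0,0,30],
    [0,0,30],
    [0,0,30],
    [0,0,30],
    [0,0,30],
    [0,0,18],
    [0,0,10]
  ],
  "rotation": [
    [0,0,0],
    [0,0,0],
    [0,0,0],
    [0,0,0],
    [0,0,0],
    [0,0,0],
    [0,0,0],
    [0,0,0],
    [0,0,0],
    [0,0,0]
  ],
  "grip": [1,1,1,1,1,1,1,1,1,1]
}}

```text
time_s: 4.0
tcp_pos: [0.5412, 0.1177, 0.0377]
eef_rot: [0.731, 0.682, -0.001, -0.001]
contact_force: [-0.3, -0.6, -0.1]
width: 0.0928
```

```bash
python3 - <<'E'
from h import *
p,d=arm.capture("wrist");s=arm.read_state();print(s['tcp_pos'],s['contact_force'],R.from_quat(s['eef_rot']).as_matrix()[:,0])
cv2.imwrite("pics/w3.png",p[:,:,::-1])
E
```

```text
[0.541  0.1178 0.037 ] [-0.6432  0.6769 -1.2659] [ 0.069   0.9976 -0.0005]
```

View pics/w3.png

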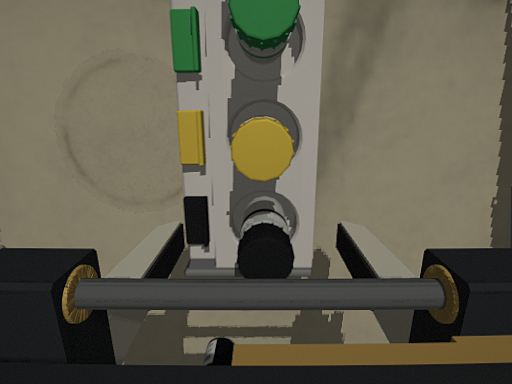

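The black cap stands centred between the open fingers, around (265,250). I'll close and lift.

>>> {"op": "arm_command", "data": {
  "slide": [
    [0,0,0],
    [0,0,0],
    [0,0,0],
    [0,0,0],
    [0,0,0],
    [0,0,0],
    [0,0,0],
    [0,0,0],
    [0,0,-10],
    [0,0,-20]
  ],
  "rotation": [
    [0,0,0],
    [0,0,0],
    [0,0,0],
    [0,0,0],
    [0,0,0],
    [0,0,0],
    [0,0,0],
    [0,0,0],
    [0,0,0],
    [0,0,0]
  ],
  "grip": [-1,-1,-1,-1,-1,-1,-1,-1,-1,-1]
}}

```text
time_s: 5.3
tcp_pos: [0.5418, 0.1189, 0.0687]
eef_rot: [0.731, 0.683, -0.001, -0.001]
contact_force: [0.8, -0.4, -0.9]
width: 0.027
```

>>> {"op": "arm_command", "data": {
  "slide": [
    [0,0,-40],
    [0,0,-40],
    [0,0,-40],
    [-52,2,0],
    [-52,2,0],
    [-52,2,0],
    [-52,2,0],
    [-52,2,0],
    [-52,2,0],
    [-52,1,0]
  ],
  "rotation": [
    [0,0,0],
    [0,0,0],
    [0,0,0],
    [0,0,0],
    [0,0,0],
    [0,0,0],
    [0,0,0],
    [0,0,0],
    [0,0,0],
    [0,0,-0.11]
  ],
  "grip": [-1,-1,-1,-1,-1,-1,-1,-1,-1,-1]
}}

```text
time_s: 6.55
tcp_pos: [0.5305, -0.2468, 0.1895]
eef_rot: [0.691, 0.723, 0.0, 0.0]
contact_force: [0.4, -0.2, -0.3]
width: 0.0273
```

```bash
python3 - <<'E'
from h import *
for i in range(4): arm.capture("wrist")
s=arm.read_state();p,d=arm.capture("wrist");print(s['tcp_pos'],s['width'],R.from_quat(s['eef_rot']).as_matrix()[:,0],abs(s['qvel']).max())
np.savez("w4.npz",p=p,d=d);import pickle;pickle.dump(s,open("s4.pkl","wb"))
cv2.imwrite("pics/w4.png",p[:,:,::-1])
E
```

```text
[ 0.5304 -0.2459  0.1889] 0.026985908901507195 [-0.0389  0.9992  0.0005] 0.03904176352201288
```

View pics/w4.png

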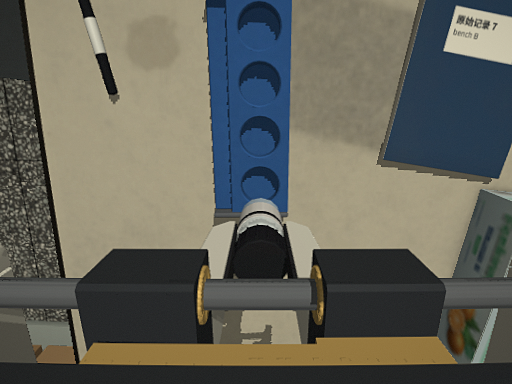

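The four blue pockets are seen from about (260,26) to (260,184), with the held vial below at (262,240). I'll cast the rims onto z=22 mm.

```bash
python3 - <<'E'
from h import *
import pickle
s=pickle.load(open("s4.pkl","rb"));z=np.load("w4.npz");p,d=z['p'],z['d'];C=cam("wrist",s);K,D,o,M=C
print(cast(C,[(260,26),(260,84),(259,136),(260,184)],.022))
v,u=np.mgrid[0:230,200:300];px=np.c_[u.ravel(),v.ravel()].astype(float);dd=d[0:230,200:300].ravel()
x=cv2.undistortPoints(px.reshape(-1,1,2),K,D)[:,0];P=o+(np.c_[x,np.ones(len(x))]*dd[:,None])@M.T
b=mask(p,"blue",100,20)[0:230,200:300].ravel()>0
top=b&(abs(P[:,2]-.022)<.004);print(np.median(P[top,2]),top.sum())
r=cv2.minAreaRect(np.float32(P[top,:2]*1000));print(r,cv2.boxPoints(r))
low=np.uint8(b&(P[:,2]<.0165)).reshape(230,100)
for ce,st in blobs(low,150):
    ys,xs=np.where(low[st[1]:st[1]+st[3],st[0]:st[0]+st[2]]);q=np.float64(np.c_[xs+st[0]+200,ys+st[1]])
    w=cast(C,q,.022);print(st,w.mean(0),np.ptp(w,axis=0))
E
```

```text
[[ 0.5238 -0.0898  0.022 ]
 [ 0.5259 -0.1461  0.022 ]
 [ 0.5269 -0.2011  0.022 ]
 [ 0.5302 -0.2562  0.022 ]]
0.022579750401573284 7347
((525.6439819335938, -177.6939697265625), (66.20494842529297, 224.03956604003906), 2.38578462600708) [[ 487.907   -67.1493]
 [ 497.2333 -290.9946]
 [ 563.3809 -288.2387]
 [ 554.0546  -64.3933]]
[   6    0   26  209 3802] [ 0.4828 -0.167   0.022 ] [0.028  0.2203 0.    ]
[  38    5   42   46 1468] [ 0.5226 -0.0914  0.022 ] [0.0421 0.0421 0.    ]
[  40   63   39   43 1323] [ 0.5248 -0.1465  0.022 ] [0.041  0.0428 0.    ]
[  40  117   39   40 1183] [ 0.5267 -0.2018  0.022 ] [0.0426 0.0431 0.    ]
[ 41 168  37  32 960] [ 0.5291 -0.2561  0.022 ] [0.0423 0.0379 0.    ]
```

>>> {"op": "arm_command", "data": {
  "slide": [
    [51,-1,0],
    [52,0,0],
    [51,0,0],
    [0,0,40],
    [0,0,40],
    [0,0,35],
    [0,0,20],
    [0,0,10],
    [0,0,4],
    [0,0,0]
  ],
  "rotation": [
    [0,0,0],
    [0,0,0],
    [0,0,0],
    [0,0,0],
    [0,0,0],
    [0,0,0],
    [0,0,0],
    [0,0,0],
    [0,0,0],
    [0,0,0]
  ],
  "grip": [-1,-1,-1,-1,-1,-1,-1,-1,-1,-1]
}}

```text
time_s: 8.05
tcp_pos: [0.5237, -0.0911, 0.0403]
eef_rot: [0.692, 0.722, 0.0, 0.0]
contact_force: [0.3, 0.0, -0.5]
width: 0.0273
```

```bash
python3 - <<'E'
from h import *
p,d=arm.capture("wrist");s=arm.read_state();print(s['tcp_pos'],s['contact_force'],s['width'])
E
```

```text
[ 0.5238 -0.0913  0.0405] [ 0.5915 -0.1465  0.1758] 0.027214841530611128
```

>>> {"op": "arm_command", "data": {
  "slide": [
    [0,0,1],
    [0,0,1],
    [0,0,1],
    [0,0,0.5],
    [0,0,0],
    [0,0,0],
    [0,0,0],
    [0,0,0],
    [0,0,0],
    [0,0,0]
  ],
  "rotation": [
    [0,0,0],
    [0,0,0],
    [0,0,0],
    [0,0,0],
    [0,0,0],
    [0,0,0],
    [0,0,0],
    [0,0,0],
    [0,0,0],
    [0,0,0]
  ],
  "grip": [-1,-1,-1,-1,-1,-1,-1,-1,-1,-1]
}}

```text
time_s: 9.35
tcp_pos: [0.5238, -0.0916, 0.0385]
eef_rot: [0.692, 0.722, 0.0, 0.001]
contact_force: [-4.7, 1.7, 17.7]
width: 0.0274
```

>>> {"op": "arm_command", "data": {
  "slide": [
    [0,0,-1.5],
    [0,0,0],
    [0,0,0],
    [0,0,0],
    [0,0,0],
    [0,0,0],
    [0,0,-20],
    [0,0,-40],
    [0,0,-40],
    [0,0,-40]
  ],
  "rotation": [
    [0,0,0],
    [0,0,0],
    [0,0,0],
    [0,0,0],
    [0,0,0],
    [0,0,0],
    [0,0,0],
    [0,0,0],
    [0,0,0],
    [0,0,0]
  ],
  "grip": [-1,-1,1,1,1,1,1,1,1,1]
}}

```text
time_s: 10.6
tcp_pos: [0.5231, -0.0912, 0.1788]
eef_rot: [0.692, 0.722, -0.0, -0.0]
contact_force: [1.2, 0.5, 0.1]
width: 0.0928
```

```bash
python3 - <<'E'
from h import *
p,d=arm.capture("wrist");s=arm.read_state();print(s['tcp_pos'],R.from_quat(s['eef_rot']).as_matrix()[:,0],s['contact_force'],s['width'])
t,_=arm.capture("scene");cv2.imwrite("pics/s5.png",np.hstack([t,p])[:,::1,::-1][:, :])
cv2.imwrite("pics/s5.png",cv2.resize(np.hstack([t,p]),(800,300))[:,:,::-1])
E
```

```text
[ 0.5259 -0.0922  0.1845] [-0.0422  0.9991 -0.0036] [ 0.9134 -0.2667  4.3295] 0.09327446124085753
```

View pics/s5.png

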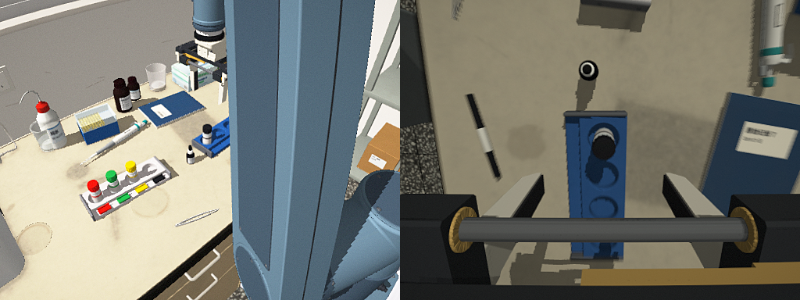

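The black vial stands upright in the leftmost blue pocket, at about (603,145) in the right half. Next is yellow.

>>> {"op": "arm_command", "data": {
  "slide": [
    [53,6,0],
    [53,7,0],
    [53,6,0],
    [53,7,0],
    [54,6,0],
    [0,0,0],
    [0,0,40],
    [0,0,40],
    [0,0,40],
    [0,0,20]
  ],
  "rotation": [
    [0,0,0],
    [0,0,0],
    [0,0,0],
    [0,0,0],
    [0,0,0],
    [0,0,0.11],
    [0,0,0],
    [0,0,0],
    [0,0,0],
    [0,0,0]
  ],
  "grip": [1,1,1,1,1,1,1,1,1,1]
}}

```text
time_s: 11.95
tcp_pos: [0.5417, 0.1755, 0.0342]
eef_rot: [0.731, 0.683, -0.002, -0.002]
contact_force: [0.1, -0.0, 0.0]
width: 0.0932
```

```bash
python3 - <<'E'
from h import *
for i in range(2): p,d=arm.capture("wrist")
s=arm.read_state();print(s['tcp_pos'],s['contact_force'],R.from_quat(s['eef_rot']).as_matrix()[:,0])
p,d=arm.capture("wrist");C=cam("wrist",s)
for c in("red","green","yellow"):
    for ce,st in blobs(mask(p,c),400):
        if 200<ce[0]<330 and ce[1]<275: print(c,np.array(ce),st,'z.076',cast(C,[ce],.076)[0])
E
```

```text
[0.5413 0.1754 0.0342] [ 0.3074 -0.0199 -0.9228] [ 0.068   0.9977 -0.0013]
red [270.3338  22.304 ] [ 234    0   74   56 3155] z.076 [0.552  0.2813 0.076 ]
green [272.458  149.6119] [ 240  115   66   69 3306] z.076 [0.55   0.2328 0.076 ]
yellow [200.9399 224.389 ] [ 188  200   26   52 1149] z.076 [0.5157 0.2011 0.076 ]
yellow [269.1802 257.5537] [ 240  231   59   48 2308] z.076 [0.5456 0.1824 0.076 ]
```

>>> {"op": "arm_command", "data": {
  "slide": [
    [2,3,-2],
    [0,0,0],
    [0,0,0],
    [0,0,0],
    [0,0,0],
    [0,0,0],
    [0,0,0],
    [0,0,-10],
    [0,0,-40],
    [0,0,-40]
  ],
  "rotation": [
    [0,0,0],
    [0,0,0],
    [0,0,0],
    [0,0,0],
    [0,0,0],
    [0,0,0],
    [0,0,0],
    [0,0,0],
    [0,0,0],
    [0,0,0]
  ],
  "grip": [1,-1,-1,-1,-1,-1,-1,-1,-1,-1]
}}

```text
time_s: 13.35
tcp_pos: [0.547, 0.1776, 0.131]
eef_rot: [0.731, 0.683, -0.0, -0.0]
contact_force: [0.6, 1.3, 1.3]
width: 0.0271
```

>>> {"op": "arm_command", "data": {
  "slide": [
    [0,0,-50],
    [-54,1,0],
    [-54,0,0],
    [-54,0,0],
    [-54,0,0],
    [-54,1,0],
    [-54,0,0],
    [0,0,0],
    [0,0,40],
    [0,0,40]
  ],
  "rotation": [
    [0,0,0],
    [0,0,0],
    [0,0,0],
    [0,0,0],
    [0,0,0],
    [0,0,0],
    [0,0,0],
    [0,0,-0.11],
    [0,0,0],
    [0,0,0]
  ],
  "grip": [-1,-1,-1,-1,-1,-1,-1,-1,-1,-1]
}}

```text
time_s: 14.6
tcp_pos: [0.5277, -0.1465, 0.1]
eef_rot: [0.692, 0.722, 0.0, 0.001]
contact_force: [0.6, -0.7, -1.1]
width: 0.0274
```

```bash
python3 - <<'E'
from h import *
for i in range(2): p,d=arm.capture("wrist")
s=arm.read_state();print(s['tcp_pos'],s['contact_force'],R.from_quat(s['eef_rot']).as_matrix()[:,0],s['width'])
E
```

```text
[ 0.5242 -0.1445  0.0963] [-0.256   0.2127 -0.9196] [-0.0416  0.9991  0.0039] 0.02706140483817995
```

>>> {"op": "arm_command", "data": {
  "slide": [
    [-1,1,30],
    [0,0,18],
    [0,0,6],
    [0,0,1],
    [0,0,1],
    [0,0,1],
    [0,0,0.5],
    [0,0,0],
    [0,0,0],
    [0,0,0]
  ],
  "rotation": [
    [0,0,0],
    [0,0,0],
    [0,0,0],
    [0,0,0],
    [0,0,0],
    [0,0,0],
    [0,0,0],
    [0,0,0],
    [0,0,0],
    [0,0,0]
  ],
  "grip": [-1,-1,-1,-1,-1,-1,-1,-1,-1,-1]
}}

```text
time_s: 15.95
tcp_pos: [0.5288, -0.1472, 0.048]
eef_rot: [0.692, 0.722, -0.0, 0.002]
contact_force: [-11.0, 4.1, 30.9]
width: 0.0273
```

>>> {"op": "arm_command", "data": {
  "slide": [
    [0,0,-10],
    [0,0,-30],
    [0,0,-40],
    [0,0,0],
    [0,0,0],
    [0,0,0],
    [0,0,0],
    [0,0,0],
    [0,0,0],
    [0,0,0]
  ],
  "rotation": [
    [0,0,0],
    [0,0,0],
    [0,0,0],
    [0,0,0],
    [0,0,0],
    [0,0,0],
    [0,0,0],
    [0,0,0],
    [0,0,0],
    [0,0,0]
  ],
  "grip": [-1,-1,-1,-1,-1,-1,-1,-1,-1,-1]
}}

```text
time_s: 17.2
tcp_pos: [0.5282, -0.1467, 0.122]
eef_rot: [0.692, 0.722, -0.0, -0.0]
contact_force: [1.1, -0.6, -0.4]
width: 0.0271
```

```bash
python3 - <<'E'
from h import *
s=arm.read_state();p,d=arm.capture("wrist");print(s['tcp_pos'],s['contact_force'],R.from_quat(s['eef_rot']).as_matrix()[:,0],s['width'])
t,_=arm.capture("scene");t=cv2.resize(t[70:220,150:330],(480,400),interpolation=cv2.INTER_CUBIC)
w=p[100:340,120:400];w=cv2.resize(w,(467,400))[:,:320]
w=cv2.resize(p[80:350,150:370],(320,400));cv2.imwrite("pics/s6.png",np.hstack([t,w])[:,:,::-1])
E
```

```text
[ 0.5282 -0.1467  0.122 ] [ 1.0589 -0.5981 -0.366 ] [-0.042   0.9991  0.0001] 0.02707655464069898
```

View pics/s6.png

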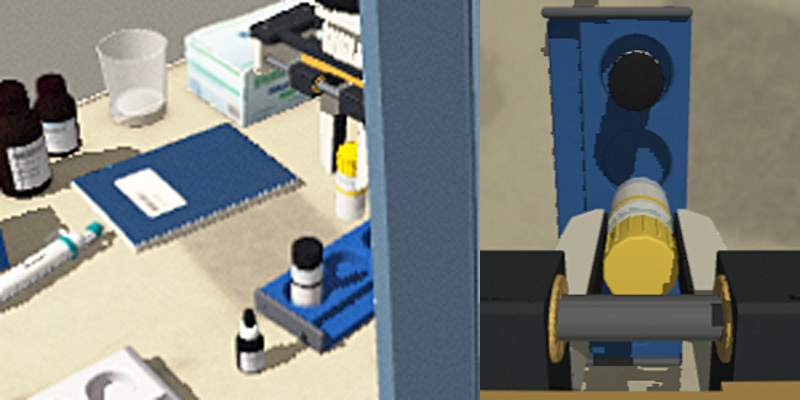

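The black vial stands in its pocket. The yellow one came down on the rim, so I'll measure where the held vial sits in the tool frame, and the pocket position from this view.

```bash
cat >>h.py <<'E'
def cloud(p,d,s,box):
    "world points and pixels in box (u0,u1,v0,v1)"
    K,D,o,M=cam("wrist",s);u0,u1,v0,v1=box
    v,u=np.mgrid[v0:v1,u0:u1];px=np.c_[u.ravel(),v.ravel()].astype(float);dd=d[v0:v1,u0:u1].ravel()
    x=cv2.undistortPoints(px.reshape(-1,1,2),K,D)[:,0];return o+(np.c_[x,np.ones(len(x))]*dd[:,None])@M.T,px
def held(p,d,s):
    "held vial: surface points in tool axes, binned in tool z -> front-most x (surface facing camera), mid y"
    P,px=cloud(p,d,s,(215,310,170,290));T=(P-s['tcp_pos'])@R.from_quat(s['eef_rot']).as_matrix()*1000
    T=T[(abs(T[:,0])<25)&(abs(T[:,1])<16)]
    for z in range(-45,45,6):
        b=T[(T[:,2]>z)&(T[:,2]<=z+6)]
        if len(b)>15: print('z',z+3,'axis x',np.round(np.percentile(b[:,0],95)-14,1),'y',np.round((b[:,1].min()+b[:,1].max())/2,1),len(b))
    print('lowest z',np.percentile(T[:,2],99.5))
E
python3 - <<'E'
from h import *
s=arm.read_state();p,d=arm.capture("wrist");held(p,d,s)
P,px=cloud(p,d,s,(190,310,80,220))
b=mask(p,"blue",90,15)[80:220,190:310].ravel()>0
t=b&(abs(P[:,2]-.0225)<.003);r=cv2.minAreaRect(np.float32(P[t,:2]*1000));print(r,cv2.boxPoints(r))
e=(abs(P[:,2]-.0265)<.0025)&(P[:,1]>-.08);r=cv2.minAreaRect(np.float32(P[e,:2]*1000));print('endplate',r)
s4=np.load("w4.npz")
E
```

```text
z -42 axis x -4.5 y -0.1 135
z -36 axis x -4.6 y 0.0 123
z -30 axis x -5.2 y -0.1 1846
z -24 axis x -3.3 y 0.1 358
z -18 axis x -3.0 y 0.1 261
z -12 axis x -3.2 y -0.0 198
z -6 axis x -3.6 y 0.0 235
z 0 axis x -3.3 y 0.1 184
z 6 axis x -2.9 y -0.9 175
z 12 axis x -2.8 y -1.6 115
z 18 axis x -2.9 y -1.3 110
z 24 axis x -2.9 y -1.1 104
z 30 axis x -3.1 y -1.7 70
z 36 axis x -3.3 y -1.9 82
lowest z 116.73178213525169
((523.0974731445312, -116.95415496826172), (66.27840423583984, 116.71830749511719), 2.421726942062378) [[ 487.5219  -60.0474]
 [ 492.4538 -176.6615]
 [ 558.673  -173.8609]
 [ 553.7411  -57.2468]]
endplate ((510.33587646484375, -66.81024169921875), (87.19754791259766, 28.044466018676758), 2.336003541946411)
```

The depth profile shows the vial upright in the grip, but hanging about 9 mm lower than the black one did: its cap top is 30 mm above the TCP. I lifted before the fingers had fully closed, so contact at TCP z=.048 was probably the pocket floor and not the rim. I'll lower again, 3 mm nearer in x, and press less.

>>> {"op": "arm_command", "data": {
  "slide": [
    [2,-3,0],
    [0,0,30],
    [0,0,30],
    [0,0,10],
    [0,0,1.5],
    [0,0,1],
    [0,0,1],
    [0,0,0],
    [0,0,0],
    [0,0,0]
  ],
  "rotation": [
    [0,0,0],
    [0,0,0],
    [0,0,0],
    [0,0,0],
    [0,0,0],
    [0,0,0],
    [0,0,0],
    [0,0,0],
    [0,0,0],
    [0,0,0]
  ],
  "grip": [-1,-1,-1,-1,-1,-1,-1,-1,-1,-1]
}}

```text
time_s: 18.6
tcp_pos: [0.5252, -0.1449, 0.0488]
eef_rot: [0.692, 0.722, 0.0, 0.0]
contact_force: [0.2, 0.1, -0.3]
width: 0.0272
```

```bash
python3 - <<'E'
from h import *
s=arm.read_state();p,d=arm.capture("wrist");print(s['tcp_pos'],s['contact_force'],s['width'])
P,px=cloud(p,d,s,(230,295,240,278));print('cap top z',np.percentile(P[mask(p,"yellow")[240:278,230:295].ravel()>0,2],[50,80,95]))
cv2.imwrite("pics/w7.png",p[:,:,::-1])
E
```

```text
[ 0.5252 -0.1449  0.0488] [ 0.2027  0.0656 -0.2509] 0.027215870797966963
cap top z [0.0771 0.0776 0.0782]
```

View pics/w7.png

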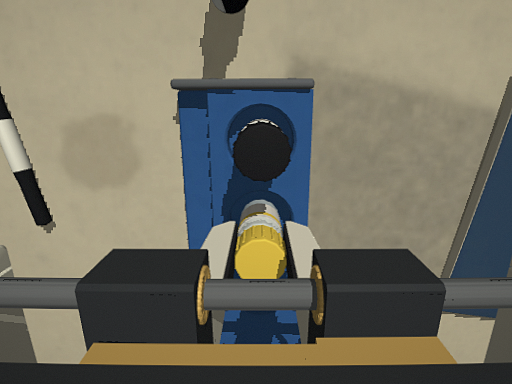

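The yellow vial is inside the pocket with its cap top at 77 to 78 mm (76 when seated) and no contact force, so it is 1 to 2 mm above the floor. I'll lower, release and rise.

>>> {"op": "arm_command", "data": {
  "slide": [
    [0,0,0.7],
    [0,0,0.7],
    [0,0,0.6],
    [0,0,0],
    [0,0,0],
    [0,0,0],
    [0,0,0],
    [0,0,-20],
    [0,0,-40],
    [0,0,-40]
  ],
  "rotation": [
    [0,0,0],
    [0,0,0],
    [0,0,0],
    [0,0,0],
    [0,0,0],
    [0,0,0],
    [0,0,0],
    [0,0,0],
    [0,0,0],
    [0,0,0]
  ],
  "grip": [-1,-1,-1,1,1,1,1,1,1,1]
}}

```text
time_s: 19.9
tcp_pos: [0.5248, -0.1447, 0.1473]
eef_rot: [0.692, 0.722, -0.0, -0.001]
contact_force: [1.6, 0.2, -0.4]
width: 0.091
```

>>> {"op": "arm_command", "data": {
  "slide": [
    [0,0,-35],
    [53,6,0],
    [54,6,0],
    [54,6,0],
    [53,6,0],
    [54,6,0],
    [54,6,0],
    [53,5,0],
    [0,0,0],
    [0,0,40]
  ],
  "rotation": [
    [0,0,0],
    [0,0,0],
    [0,0,0],
    [0,0,0],
    [0,0,0],
    [0,0,0],
    [0,0,0],
    [0,0,0],
    [0,0,0.11],
    [0,0,0]
  ],
  "grip": [1,1,1,1,1,1,1,1,1,1]
}}

```text
time_s: 21.15
tcp_pos: [0.5527, 0.2333, 0.144]
eef_rot: [0.73, 0.683, 0.003, 0.002]
contact_force: [0.3, -0.3, -0.5]
width: 0.093
```

```bash
python3 - <<'E'
from h import *
for i in range(3): arm.capture("wrist")
s=arm.read_state();print(s['tcp_pos'],R.from_quat(s['eef_rot']).as_matrix()[:,0],s['width'])
E
```

```text
[0.5485 0.2312 0.1397] [ 0.0675  0.9977 -0.0015] 0.09301786848814188
```

>>> {"op": "arm_command", "data": {
  "slide": [
    [0,1,40],
    [0,0,40],
    [0,0,20],
    [0,0,3],
    [0,0,0],
    [0,0,0],
    [0,0,0],
    [0,0,0],
    [0,0,0],
    [0,0,0]
  ],
  "rotation": [
    [0,0,0],
    [0,0,0],
    [0,0,0],
    [0,0,0],
    [0,0,0],
    [0,0,0],
    [0,0,0],
    [0,0,0],
    [0,0,0],
    [0,0,0]
  ],
  "grip": [1,1,1,1,-1,-1,-1,-1,-1,-1]
}}

```text
time_s: 22.55
tcp_pos: [0.5513, 0.2315, 0.0387]
eef_rot: [0.731, 0.683, -0.0, -0.0]
contact_force: [0.3, 0.2, -0.1]
width: 0.0379
```

>>> {"op": "arm_command", "data": {
  "slide": [
    [0,0,0],
    [0,0,0],
    [0,0,-10],
    [0,0,-40],
    [0,0,-40],
    [0,0,-40],
    [-50,0,0],
    [-50,0,0],
    [-50,0,0],
    [-50,0,0]
  ],
  "rotation": [
    [0,0,0],
    [0,0,0],
    [0,0,0],
    [0,0,0],
    [0,0,0],
    [0,0,0],
    [0,0,0],
    [0,0,0],
    [0,0,0],
    [0,0,0]
  ],
  "grip": [-1,-1,-1,-1,-1,-1,-1,-1,-1,-1]
}}

```text
time_s: 23.8
tcp_pos: [0.5377, 0.0304, 0.1696]
eef_rot: [0.731, 0.683, 0.0, 0.001]
contact_force: [0.8, -0.2, -0.7]
width: 0.0272
```

```bash
python3 - <<'E'
from h import *
for i in range(3): arm.capture("wrist")
s=arm.read_state();p,d=arm.capture("wrist");print(s['tcp_pos'],R.from_quat(s['eef_rot']).as_matrix()[:,0],s['width']);held(p,d,s)
P,px=cloud(p,d,s,(230,295,215,278));b=mask(p,"green")[215:278,230:295].ravel()>0;print('cap top above tcp',np.percentile(P[b,2],[50,80,95])-s['tcp_pos'][2])
E
```

```text
[0.5379 0.0298 0.1694] [ 0.072   0.9974 -0.0002] 0.027440790823556997
z -42 axis x -3.6 y 0.0 221
z -36 axis x -0.4 y 0.1 2045
z -30 axis x 0.5 y -0.0 309
z -24 axis x 0.4 y 0.1 278
z -18 axis x 0.1 y 0.1 206
z -12 axis x 0.1 y -0.1 233
z -6 axis x 0.5 y 0.0 252
z 0 axis x 0.8 y 0.1 155
z 6 axis x 0.7 y -1.1 123
z 12 axis x 0.8 y -1.0 124
z 18 axis x 0.6 y -1.4 87
z 24 axis x 0.3 y -1.5 90
z 30 axis x 0.1 y -1.0 39
lowest z 170.05814353949287
cap top above tcp [0.0377 0.0384 0.0389]
```

>>> {"op": "arm_command", "data": {
  "slide": [
    [-47,1,0],
    [-47,1,0],
    [-46,1,0],
    [-47,1,0],
    [-46,1,0],
    [0,0,0],
    [0,0,25],
    [0,0,40],
    [0,0,0],
    [0,0,0]
  ],
  "rotation": [
    [0,0,0],
    [0,0,0],
    [0,0,0],
    [0,0,0],
    [0,0,0],
    [0,0,-0.11],
    [0,0,0],
    [0,0,0],
    [0,0,0],
    [0,0,0]
  ],
  "grip": [-1,-1,-1,-1,-1,-1,-1,-1,-1,-1]
}}

```text
time_s: 25.25
tcp_pos: [0.528, -0.2004, 0.1049]
eef_rot: [0.692, 0.722, 0.0, 0.001]
contact_force: [0.6, 0.1, -0.2]
width: 0.0277
```

```bash
python3 - <<'E'
from h import *
s=arm.read_state();p,d=arm.capture("wrist");print(s['tcp_pos'],R.from_quat(s['eef_rot']).as_matrix()[:,0],s['width'])
cv2.imwrite("pics/w8.png",p[:,:,::-1])
E
```

```text
[ 0.528  -0.2004  0.1049] [-0.0433  0.9991 -0.0006] 0.027715055409447027
```

View pics/w8.png

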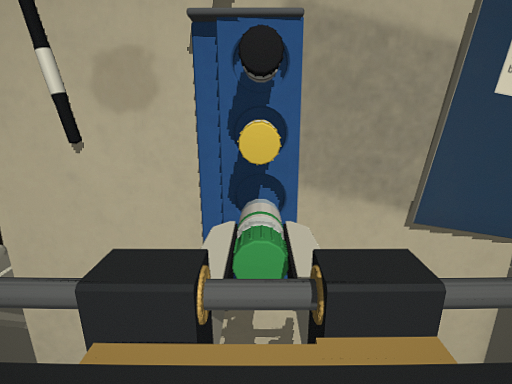

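Black (262,50) and yellow (260,143) stand upright in pockets 1 and 2, and the green vial is above pocket 3. I'll lower it.

>>> {"op": "arm_command", "data": {
  "slide": [
    [-2,-1,40],
    [0,0,20],
    [0,0,3],
    [0,0,1],
    [0,0,1],
    [0,0,1],
    [0,0,0.5],
    [0,0,0],
    [0,0,0],
    [0,0,0]
  ],
  "rotation": [
    [0,0,0],
    [0,0,0],
    [0,0,0],
    [0,0,0],
    [0,0,0],
    [0,0,0],
    [0,0,0],
    [0,0,0],
    [0,0,0],
    [0,0,0]
  ],
  "grip": [-1,-1,-1,-1,-1,-1,-1,-1,-1,-1]
}}

```text
time_s: 26.55
tcp_pos: [0.5266, -0.2033, 0.0385]
eef_rot: [0.692, 0.722, 0.0, 0.001]
contact_force: [-1.0, 1.0, 6.7]
width: 0.0275
```

Contact with the floor at the expected height, 6.7 N. I'll release and go up.

>>> {"op": "arm_command", "data": {
  "slide": [
    [0,0,-0.3],
    [0,0,0],
    [0,0,0],
    [0,0,0],
    [0,0,0],
    [0,0,0],
    [0,0,-20],
    [0,0,-40],
    [0,0,-40],
    [0,0,-40]
  ],
  "rotation": [
    [0,0,0],
    [0,0,0],
    [0,0,0],
    [0,0,0],
    [0,0,0],
    [0,0,0],
    [0,0,0],
    [0,0,0],
    [0,0,0],
    [0,0,0]
  ],
  "grip": [-1,1,1,1,1,1,1,1,1,1]
}}

```text
time_s: 27.8
tcp_pos: [0.5258, -0.2028, 0.1787]
eef_rot: [0.692, 0.722, -0.0, -0.0]
contact_force: [0.3, 0.4, 0.4]
width: 0.0932
```

>>> {"op": "arm_command", "data": {
  "slide": [
    [54,5,0],
    [54,5,0],
    [54,6,0],
    [54,5,0],
    [54,5,0],
    [54,6,0],
    [54,5,0],
    [54,5,0],
    [53,5,0],
    [0,0,0]
  ],
  "rotation": [
    [0,0,0],
    [0,0,0],
    [0,0,0],
    [0,0,0],
    [0,0,0],
    [0,0,0],
    [0,0,0],
    [0,0,0],
    [0,0,0],
    [0,0,0.11]
  ],
  "grip": [1,1,1,1,1,1,1,1,1,1]
}}

```text
time_s: 29.05
tcp_pos: [0.5519, 0.2876, 0.177]
eef_rot: [0.73, 0.684, 0.0, -0.0]
contact_force: [0.2, -1.0, 0.1]
width: 0.0929
```

```bash
python3 - <<'E'
from h import *
for i in range(4): arm.capture("wrist")
s=arm.read_state();print(s['tcp_pos'],R.from_quat(s['eef_rot']).as_matrix()[:,0],s['width'])
E
```

```text
[0.5524 0.2834 0.1772] [ 0.0657  0.9978 -0.0003] 0.09262289441662325
```

>>> {"op": "arm_command", "data": {
  "slide": [
    [0,0,50],
    [0,0,50],
    [0,0,30],
    [0,0,10],
    [0,0,0],
    [0,0,0],
    [0,0,0],
    [0,0,0],
    [0,0,0],
    [0,0,0]
  ],
  "rotation": [
    [0,0,0],
    [0,0,0],
    [0,0,0],
    [0,0,0],
    [0,0,0],
    [0,0,0],
    [0,0,0],
    [0,0,0],
    [0,0,0],
    [0,0,0]
  ],
  "grip": [1,1,1,1,-1,-1,-1,-1,-1,-1]
}}

```text
time_s: 30.5
tcp_pos: [0.5526, 0.2837, 0.0376]
eef_rot: [0.731, 0.683, 0.0, 0.0]
contact_force: [-0.1, -0.5, 0.0]
width: 0.0376
```

>>> {"op": "arm_command", "data": {
  "slide": [
    [0,0,0],
    [0,0,0],
    [0,0,0],
    [0,0,-10],
    [0,0,-40],
    [0,0,-45],
    [0,0,-45],
    [-50,0,0],
    [-50,0,0],
    [-50,0,0]
  ],
  "rotation": [
    [0,0,0],
    [0,0,0],
    [0,0,0],
    [0,0,0],
    [0,0,0],
    [0,0,0],
    [0,0,0],
    [0,0,0],
    [0,0,0],
    [0,0,0]
  ],
  "grip": [-1,-1,-1,-1,-1,-1,-1,-1,-1,-1]
}}

```text
time_s: 31.75
tcp_pos: [0.5423, 0.1327, 0.1784]
eef_rot: [0.73, 0.683, 0.0, 0.001]
contact_force: [0.3, -1.0, -0.7]
width: 0.0274
```

```bash
python3 - <<'E'
from h import *
for i in range(3): arm.capture("wrist")
s=arm.read_state();p,d=arm.capture("wrist");print(s['tcp_pos'],R.from_quat(s['eef_rot']).as_matrix()[:,0],s['width']);held(p,d,s)
P,px=cloud(p,d,s,(230,295,215,278));b=mask(p,"red")[215:278,230:295].ravel()>0;print('cap top above tcp',np.percentile(P[b,2],[50,80,95])-s['tcp_pos'][2])
E
```

```text
[0.5426 0.1319 0.1783] [ 0.0717  0.9974 -0.    ] 0.027752383003575774
z -42 axis x -1.9 y 0.0 1236
z -36 axis x 0.6 y -0.0 1091
z -30 axis x 1.2 y 0.1 314
z -24 axis x 1.2 y -0.0 266
z -18 axis x 0.6 y 0.0 223
z -12 axis x 0.7 y -0.0 216
z -6 axis x 1.2 y -0.0 256
z 0 axis x 1.2 y 0.1 143
z 6 axis x 1.2 y -1.0 129
z 12 axis x 1.5 y -0.8 116
z 18 axis x 1.2 y -0.7 78
z 24 axis x 0.8 y -0.6 90
z 30 axis x 1.0 y -0.7 29
lowest z 172.9033681340191
cap top above tcp [0.0388 0.0395 0.04  ]
```

>>> {"op": "arm_command", "data": {
  "slide": [
    [-49,2,0],
    [-49,2,0],
    [-49,2,0],
    [-49,2,0],
    [-49,2,0],
    [-49,2,0],
    [-49,1,0],
    [-49,1,0],
    [0,0,20],
    [0,0,40]
  ],
  "rotation": [
    [0,0,0],
    [0,0,0],
    [0,0,0],
    [0,0,0],
    [0,0,0],
    [0,0,0],
    [0,0,0],
    [0,0,0],
    [0,0,-0.11],
    [0,0,0]
  ],
  "grip": [-1,-1,-1,-1,-1,-1,-1,-1,-1,-1]
}}

```text
time_s: 33.2
tcp_pos: [0.5321, -0.2587, 0.1185]
eef_rot: [0.692, 0.722, 0.001, 0.002]
contact_force: [-0.7, -0.1, -0.9]
width: 0.0273
```

```bash
python3 - <<'E'
from h import *
for i in range(4): arm.capture("wrist")
s=arm.read_state();p,d=arm.capture("wrist");print(s['tcp_pos'],R.from_quat(s['eef_rot']).as_matrix()[:,0],s['width'])
cv2.imwrite("pics/w9.png",p[:,:,::-1])
E
```

```text
[ 0.5303 -0.2569  0.1175] [-0.0433  0.9991  0.0011] 0.02751141579664056
```

View pics/w9.png

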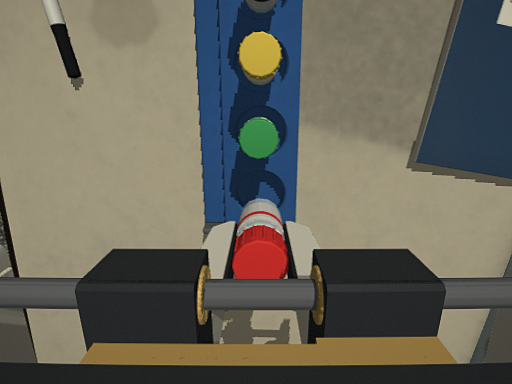

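Yellow (260,56) and green (259,137) stand well, and the red vial is above the last pocket. I'll lower it.

>>> {"op": "arm_command", "data": {
  "slide": [
    [-3,0,40],
    [0,0,30],
    [0,0,5],
    [0,0,1.5],
    [0,0,1],
    [0,0,1],
    [0,0,1],
    [0,0,0],
    [0,0,0],
    [0,0,0]
  ],
  "rotation": [
    [0,0,0],
    [0,0,0],
    [0,0,0],
    [0,0,0],
    [0,0,0],
    [0,0,0],
    [0,0,0],
    [0,0,0],
    [0,0,0],
    [0,0,0]
  ],
  "grip": [-1,-1,-1,-1,-1,-1,-1,-1,-1,-1]
}}

```text
time_s: 34.7
tcp_pos: [0.5298, -0.2611, 0.0379]
eef_rot: [0.692, 0.722, -0.0, -0.0]
contact_force: [-0.1, 0.5, -0.8]
width: 0.0271
```

Not yet in contact, so a little further, then release and rise.

>>> {"op": "arm_command", "data": {
  "slide": [
    [0,0,0.5],
    [0,0,0.5],
    [0,0,0.5],
    [0,0,0],
    [0,0,0],
    [0,0,0],
    [0,0,0],
    [0,0,0],
    [0,0,0],
    [0,0,0]
  ],
  "rotation": [
    [0,0,0],
    [0,0,0],
    [0,0,0],
    [0,0,0],
    [0,0,0],
    [0,0,0],
    [0,0,0],
    [0,0,0],
    [0,0,0],
    [0,0,0]
  ],
  "grip": [-1,-1,-1,-1,-1,-1,-1,-1,-1,-1]
}}

```text
time_s: 35.95
tcp_pos: [0.53, -0.2612, 0.0374]
eef_rot: [0.692, 0.722, -0.0, 0.0]
contact_force: [-2.4, 2.6, 6.9]
width: 0.0271
```

>>> {"op": "arm_command", "data": {
  "slide": [
    [0,0,-0.3],
    [0,0,0],
    [0,0,0],
    [0,0,0],
    [0,0,0],
    [0,0,0],
    [0,0,-20],
    [0,0,-40],
    [0,0,-50],
    [0,0,-50]
  ],
  "rotation": [
    [0,0,0],
    [0,0,0],
    [0,0,0],
    [0,0,0],
    [0,0,0],
    [0,0,0],
    [0,0,0],
    [0,0,0],
    [0,0,0],
    [0,0,0]
  ],
  "grip": [-1,1,1,1,1,1,1,1,1,1]
}}

```text
time_s: 37.2
tcp_pos: [0.5296, -0.2609, 0.1981]
eef_rot: [0.692, 0.722, -0.0, -0.0]
contact_force: [-0.1, -0.9, -0.7]
width: 0.0933
```

>>> {"op": "arm_command", "data": {
  "slide": [
    [-40,0,0],
    [-40,0,0],
    [-40,0,0],
    [0,0,0],
    [0,0,0],
    [0,0,0],
    [0,0,0],
    [0,0,0],
    [0,0,0],
    [0,0,0]
  ],
  "rotation": [
    [0,0,0],
    [0,0,0],
    [0,0,0],
    [0,0,0],
    [0,0,0],
    [0,0,0],
    [0,0,0],
    [0,0,0],
    [0,0,0],
    [0,0,0]
  ],
  "grip": [1,1,1,1,1,1,1,1,1,1]
}}

```text
time_s: 38.45
tcp_pos: [0.5349, -0.3809, 0.1968]
eef_rot: [0.692, 0.722, -0.0, 0.0]
contact_force: [-0.5, -0.3, -0.5]
width: 0.0934
```

```bash
python3 - <<'E'
from h import *
s=arm.read_state();p,d=arm.capture("wrist");print(s['tcp_pos'],s['contact_force'],s['width'])
cv2.imwrite("pics/w10.png",p[:,:,::-1])
for c in("red","yellow","green"):
    m=mask(p,c);P,px=cloud(p,d,s,(220,310,0,240));b=m[0:240,220:310].ravel()>0
    if b.sum()>50:
        q=P[b];t=q[q[:,2]>.07];print(c,'top z',np.percentile(q[:,2],[80,95]),'centre',t.mean(0),'tilt spread',np.ptp(t[:,2]))
P,px=cloud(p,d,s,(220,310,0,120));q=P[(P[:,2]>.07)&(P[:,1]>-.115)];print('black top',np.percentile(q[:,2],[50,95]),q.mean(0)) if len(q) else print('no black')
E
```

```text
[ 0.5349 -0.3809  0.1968] [-0.4505 -0.3057 -0.4619] 0.09337737439765637
red top z [0.0772 0.0779] centre [ 0.5293 -0.2605  0.0783] tilt spread 0.2932300573136468
no black
```

View pics/w10.png

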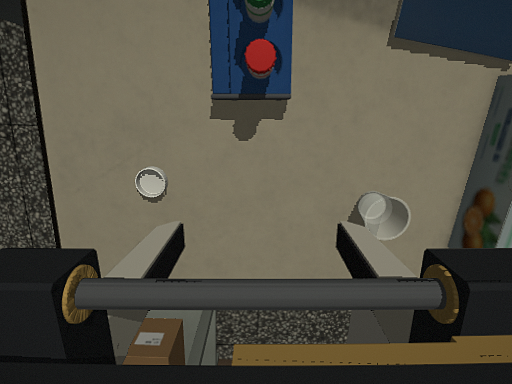

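Red stands in the rightmost pocket at (260,58), cap top at about 77 mm. I'll move back for one view of all four.

>>> {"op": "arm_command", "data": {
  "slide": [
    [0,0,-40],
    [40,0,-20],
    [40,0,0],
    [30,0,0],
    [0,0,0],
    [0,0,0],
    [0,0,0],
    [0,0,0],
    [0,0,0],
    [0,0,0]
  ],
  "rotation": [
    [0,0,0],
    [0,0,0],
    [0,0,0],
    [0,0,0],
    [0,0,0],
    [0,0,0],
    [0,0,0],
    [0,0,0],
    [0,0,0],
    [0,0,0]
  ],
  "grip": [1,1,1,1,1,1,1,1,1,1]
}}

```text
time_s: 39.75
tcp_pos: [0.5302, -0.2713, 0.2566]
eef_rot: [0.692, 0.722, -0.0, -0.0]
contact_force: [0.7, -0.1, 0.1]
width: 0.0932
```

```bash
python3 - <<'E'
from h import *
s=arm.read_state();p,d=arm.capture("wrist");print(s['tcp_pos'])
t,_=arm.capture("scene");cv2.imwrite("pics/fin.png",cv2.resize(np.hstack([t,p]),(800,300))[:,:,::-1])
P,px=cloud(p,d,s,(220,310,0,245))
for n,y in(("black",-.0915),("yellow",-.147),("green",-.203),("red",-.2595)):
    q=P[(abs(P[:,1]-y)<.022)&(abs(P[:,0]-.527)<.025)&(P[:,2]>.06)&(P[:,2]<.09)];t=q[q[:,2]>np.percentile(q[:,2],95)-.003]
    A=np.linalg.lstsq(np.c_[t[:,:2]-t[:,:2].mean(0),np.ones(len(t))],t[:,2],rcond=None)[0];print(n,t.mean(0),'slope',A[:2],len(t))
E
```

```text
[ 0.5302 -0.2713  0.2566]
black [ 0.5233 -0.0945  0.0767] slope [-0.0051  0.0204] 382
yellow [ 0.5245 -0.1481  0.0767] slope [-0.0049  0.0268] 481
green [ 0.5253 -0.2025  0.0767] slope [-0.0021 -0.0022] 456
red [ 0.5287 -0.2596  0.0765] slope [-0.0009 -0.0066] 408
```

View pics/fin.png

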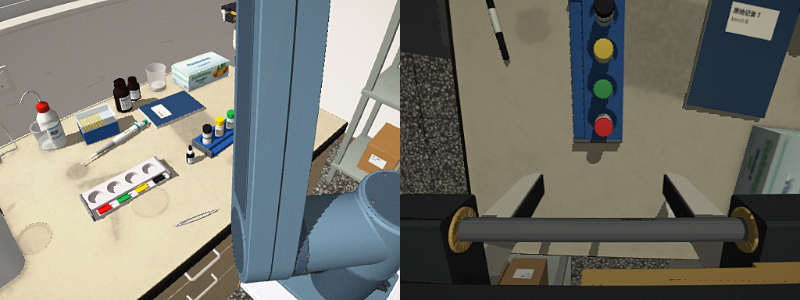

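All four stand upright in the blue rack, from left to right black, yellow, green, red. Cap tops are level at 76.5 to 76.7 mm (76 expected), and the white rack is empty.

```bash
python3 -c "
from station import arm
print(arm.close_job())"
```

```text
the job is handed in; nothing more can be done
None
```

I moved all four vials into the blue rack in reverse order. From left to right it now holds black, yellow, green and red; the white rack held red, green, yellow, black. The job was handed in at about 40 s with the gripper open and well above the rack.

- **Last check, heights:** all four cap tops measured 76.5–76.7 mm, where a vial on the pocket floor should read 76 mm. The cap tops were level to within about 1.5°, which is within the depth noise. No vial was found tilted.
- **Last check, positions:** each vial was within a few millimetres of its pocket centre. The dropper bottle between the racks was still standing.
- **Yellow vial:** I lifted it before the fingers had fully closed, so it sat about 9 mm low in the grip. It then touched the pocket floor early and pressed with about 31 N. I raised it, measured it and set it down again more gently.
- **Pocket positions:** two ways of measuring the blue rack's position along the row differed by about 3 mm. That was inside the pockets' 8 mm clearance, and I placed the last three vials at values between the two.

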